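# Charge the vibrating lap and set its drip water

### The job

Shut the drip-water valve fully first. With the water kept off, lay all the stone blanks from the mat flat and side by side on the floor of the lap's pan and close the splash lid fully; only then open the valve until the red end of its handle points at the yellow mark on the dial. Leave the bottle, the jar and the brush alone.

Things in the scene. Friction and masses are not known exactly. Their poses are not given: they have to be found in the camera images.
- pan: black vibrating lap: a square pan, open on top, 230 (its x) x 250 (its y) mm outside, walls 5 mm thick. Origin on the bench under its centre; its floor is 25 mm above the origin, its rim 65 mm. The inside is 220 x 240 mm. The lid is hinged along the rim at its +x side
- lid (a joint): grey aluminium splash lid of the pan, 230 x 250 x 8 mm with a black knob (28 mm wide, reaching 43 mm off the lid's outer face) in the middle, 30 mm from the free edge; 0 = shut flat on the rim, 1.57 = upright; its hinge is stiff, so it stays at any angle (about 3 N at the free edge move it)
- lid_hinge (a point): middle of the lid's hinge line (along the pan's y), on the pan's rim; the lid's underside passes through it
- lid_front (a point): middle of the lid's free edge, on its outer (upper when shut) face, 230 mm from the hinge
- valve: brass quarter-turn drip-water valve on a steel foot 90 x 120 mm, with a black dial 112 mm across under the handle, dial face 66 mm above the bench. Origin on the bench under the handle's axis; a white tick on the dial on its +x side is the shut position
- valve_handle (a joint): the valve's bar handle: a blue upright bar 74 mm long, 12 mm wide, 26 mm tall (80 to 106 mm above the bench), turning about its middle; the red end is the pointer. 0 = shut (stop, red end at the white tick), growing counterclockwise from above as it opens, up to 1.57 (stop). Friction torque about 0.08 N m
- valve_grip (a point): on the handle's axis, 10 mm below the top of the bar, 96 mm above the bench; its x axis runs along the bar to the red end
- mark: yellow mark on the valve's dial, 17 x 6 x 3 mm, reaching from 38 to 55 mm from the handle's axis. The origin is on the handle's axis on the dial's face; its x axis points from the handle's axis to the mark
- mat: black rubber mat, 230 x 200 mm, 3 mm thick, on which the stones lie at the start; origin at the centre of its underside
- polish: brown bottle with a white cap, 56 mm across, 130 mm tall: not to be disturbed; origin at the middle of its underside
- grit: clear jar with a blue cap, 60 mm across, 70 mm tall: not to be disturbed; origin at the middle of its underside
- brush: hand brush lying on the bench: not to be disturbed; origin at its underside
- stone0: red-brown banded stone blank, a sawn slab 50 (its x) x 34 (its y) x 16 (its z) mm, about 70 g; origin at its centre. Not there in some runs
- stone1: pink banded stone blank, a sawn slab 50 (its x) x 34 (its y) x 16 (its z) mm, about 70 g; origin at its centre. Not there in some runs
- stone2: green banded stone blank, a sawn slab 50 (its x) x 34 (its y) x 16 (its z) mm, about 70 g; origin at its centre. Not there in some runs
- stone3: ochre banded stone blank, a sawn slab 50 (its x) x 34 (its y) x 16 (its z) mm, about 70 g; origin at its centre. Not there in some runs
- stone4: grey-blue banded stone blank, a sawn slab 50 (its x) x 34 (its y) x 16 (its z) mm, about 70 g; origin at its centre. Not there in some runs
Mind the look-alikes: they are no part of the job. Of the things that look like the stone1, take the one that is farthest to the robot's right at the start.

How it is judged:
On the way, in this order (a step that is already met when the one before it is completed fails the run):
1. the drip-water valve is fully shut (within 0.1 rad of its stop) (value of joint valve_handle below 0.1 rad), for 0.2 s.
2. all stones lie flat on the pan's floor, the valve still shut (value of joint valve_handle below 0.1 rad and x of stone0 in the frame of pan between -0.1 and 0.1 m and y of stone0 in the frame of pan between -0.12 and 0.12 m and z of each of stone0, stone1, stone2, stone3, stone4 in the frame of pan below 0.039 m and angle between the z axis of each of stone0, stone1, stone2, stone3, stone4 and the z axis of pan, either way round below 0.15 rad and linear speed of each of stone0, stone1, stone2, stone3, stone4 below 0.03 m/s and x of stone1 in the frame of pan between -0.1 and 0.1 m and y of stone1 in the frame of pan between -0.12 and 0.12 m and x of stone2 in the frame of pan between -0.1 and 0.1 m and y of stone2 in the frame of pan between -0.12 and 0.12 m and x of stone3 in the frame of pan between -0.1 and 0.1 m and y of stone3 in the frame of pan between -0.12 and 0.12 m and x of stone4 in the frame of pan between -0.1 and 0.1 m and y of stone4 in the frame of pan between -0.12 and 0.12 m), for 0.2 s.
3. the lid is closed over the stones, the valve still shut (all of step 2 and value of joint lid below 0.05 rad), for 0.2 s.
4. the handle points at the yellow mark, the lid closed (angle between the x axis of valve_grip and the x axis of mark, either way round below 0.12 rad and value of joint lid below 0.05 rad), for 0.2 s.
At the end, for the whole second after the job is handed in: All stones present lie flat (within 0.15 rad) and at rest on the pan's floor, none on top of another; the lid is shut (under 0.05 rad); the valve's red end points at the yellow mark within 0.12 rad and is still (all of step 4 and velocity of joint valve_handle below 0.05 rad/s and x of stone0 in the frame of pan between -0.1 and 0.1 m and y of stone0 in the frame of pan between -0.12 and 0.12 m and z of each of stone0, stone1, stone2, stone3, stone4 in the frame of pan below 0.039 m and angle between the z axis of each of stone0, stone1, stone2, stone3, stone4 and the z axis of pan, either way round below 0.15 rad and linear speed of each of stone0, stone1, stone2, stone3, stone4 below 0.03 m/s and x of stone1 in the frame of pan between -0.1 and 0.1 m and y of stone1 in the frame of pan between -0.12 and 0.12 m and x of stone2 in the frame of pan between -0.1 and 0.1 m and y of stone2 in the frame of pan between -0.12 and 0.12 m and x of stone3 in the frame of pan between -0.1 and 0.1 m and y of stone3 in the frame of pan between -0.12 and 0.12 m and x of stone4 in the frame of pan between -0.1 and 0.1 m and y of stone4 in the frame of pan between -0.12 and 0.12 m); the robot touches nothing.
It fails at once if the bottle is knocked or moved (over 30 mm) (distance of polish from where it was at the start of the episode above 0.03 m).
It fails at once if the jar is knocked or moved (over 30 mm) (distance of grit from where it was at the start of the episode above 0.03 m).
It fails at once if the brush is knocked or moved (over 30 mm) (distance of brush from where it was at the start of the episode above 0.03 m).
Of stone0, stone1, stone2, stone3, stone4 only 3 to 5 are there at a start; the rules pass over those that are not, and their reading is None.
At some moment in a run one of stone0, stone1, stone2, stone3, stone4 may be knocked a few centimetres aside while the robot is not near it.
Once in a run the grip may slacken for a moment while it holds something.
It also fails if it takes over 210 s, if anything falls off the work surface, if the arm or the gripper's body presses on something with over 40 N, if the wrist force passes 120 N, or if a joint passes its speed limit or range.

### The arm

A 7-joint arm with a two-finger parallel gripper is mounted at the origin on the work surface. World frame = base frame: x ahead of the robot, y to its left, z up, the work surface at z = 0. Lengths are in m, angles in rad, forces in N, time in s.
With the tool pointing down it reaches from about 0.35 to 0.775 m from the base axis. Payload 3.1 kg.
Tool frame: the origin (TCP) lies midway between the tips of the shut fingers; the grasp point (between the pads) lies 19 mm behind it; z points along the fingers, y is the line along which they close (so a half turn about z gives the same grasp; the last joint's range is limited). The gripper opens to 85 mm and grips with 20 to 120 N. Pads are 22 mm wide; open, the fingers measure 114 mm over their backs; the gripper's body (76 mm by 85 mm) begins 54 mm behind the grasp point. The pads swing forward as they close: fully open they stand 13 mm farther back than shut.
Start: joints at [1.092, 0.311, 0.014, 1.512, -0.004, 1.319, -0.027], TCP at [0.233, -0.498, 0.231] pointing down, gripper open.
Joint ranges: [-2.7, 2.7], [-0.3, 1.91], [-1.27, 1.3], [0.12, 2.57], [-1.44, 4.58], [0.2, 2.03], [-3.05, 3.05]. Speed limits (rad/s): [2.79, 2.79, 3.14, 3.14, 3.14, 3.14, 3.14].

### API

Orientations are given as a unit quaternion [w, x, y, z].
In Python, from cell import arm, vision, sign_off, nets gives the robot as it stands.
- The arm moves only by the shell command python3 -m jog 'ROWS' [FORCE]. ROWS is JSON, a list of rows, each a list of 5 numbers: the opening, from 0 (shut) to 1 (fully open), then the shift along the tool's x, y, z as a fraction of full scale, then the turn about the tool's z as a fraction of full scale. A call has exactly 5 rows; each row shifts and turns the commanded pose from where the row before left it, along the tool's axes as they then stand; what a row does not reach is not made up. Full scale, the value 1, is 0.25 m for a shift and 90 degrees for a turn. A row lasts 1/12 s, in which the tool goes at most 41.7 mm and 7.16 degrees, less where a joint would pass 70% of its speed; a pose out of reach is approached as far as the arm can. A call with a number of a shift or a turn outside -1 to 1 is refused whole. A call with a gripper value outside its range is refused whole. The fingers move at their own pace and stop on an object; FORCE is the grip in N (left out, the last holds). Time passes only in rows, so rows that do not move let the fingers close, or fill a call up. It gives the time, the measured TCP pose, the force, the opening and the grip force at its end, in the units of the state.
- arm.get_state(): the state, without advancing time (a new reading comes with each control period).
- vision.snapshot(name): name is "scene" or "top"; returns a dict with "image" (480x640x3 uint8, blue, green, red), "vfov" (degrees; the focal length in pixels is half the picture's height over the tangent of half this angle, whatever the lens; pixels are square), "cx", "cy" (the principal point, pixels), "k1" (the pictures are not rectified: a ray, as slopes to the right and down, at radius r is drawn at 1 + k1 r^2 times it, then the intrinsics apply), "rvec" (rotation vector, rad) and "tvec" (3), from world to camera coordinates, as OpenCV has them. Camera axes: x right, y down, z forward; pixel columns grow to the right and rows downward; lengths in m; the calibration is good to about 2 mm. A picture is of the moment at which its call begins. There is no depth.
- sign_off(): hands the job in; it is judged then, once.
Trained networks look in a picture, given as the dict that the camera call returned (one of the last four; its "shot" number tells which), for a name from the list of things; names that differ only in an ending like _2 or _b are one class to them, and where a whole thing is asked for, a point or a joint stands for the part that bears it (a point fixed in the world has none). Each returns a list of dicts, best first, with "confidence" (0 to 1); they miss things now and then, are a little off and sometimes report something else, mostly with a low value. They report only what shows in the picture. A call takes as long as a camera call. They do not tell look-alikes from the thing itself.
- nets.boxes_of(query, picture): "extent" ([centre column, centre row, width, height] in pixels, round what is visible of it).
- nets.silhouettes(query, picture): "mask" (480x640 bool, what is visible of it) and "extent" ([centre column, centre row, width, height] in pixels, round what is visible of it).
The state is a dict: "t": time; "qpos": joint angles; "joint_velocities": joint speeds; "joint_torque": joint torques, N m; "ee_pos": TCP position; "ee_rot": TCP orientation; "contact_force": force on the tool from outside, world axes, zero at the start; "moment": the same for the moment, N m; "grip_width": finger opening in m; "grasp_force": force on a finger pad.
Only numpy, scipy, OpenCV 4.12 (cv2) and the standard library are available. Lean on these libraries where they do the work, as an engineer would, in place of code of your own. Each camera call takes 0.05 s, during which the arm holds its last target. There are 200 camera calls.

## Working session

There is one attempt and no reset: what is moved stays moved. The work goes in short steps, Python scripts to look and compute and a shell command to move; the robot and the scene stay as the last step left them, time stands still between calls to the robot, and variables do not carry over. Pictures are saved under pics/ and viewed, at most 14 in all, crops included, and the job is handed in when it is done.

```bash
ls; mkdir -p pics; cat > h.py <<'E'
import numpy as np, cv2, json
from cell import arm, vision, sign_off, nets
def cam(p):
    f=240/np.tan(np.radians(p["vfov"])/2)
    R=cv2.Rodrigues(np.array(p["rvec"],float))[0]; t=np.array(p["tvec"],float)
    K=np.array([[f,0,p["cx"]],[0,f,p["cy"]],[0,0,1]]); D=np.array([p["k1"],0,0,0,0.])
    return K,D,R,t
def w2p(p,X):
    # pixel of world points
    K,D,R,t=cam(p); return cv2.projectPoints(np.array(X,float).reshape(-1,1,3),cv2.Rodrigues(R)[0],t,K,D)[0].reshape(-1,2)
def p2w(p,uv,z):
    K,D,R,t=cam(p); n=cv2.undistortPoints(np.array(uv,float).reshape(-1,1,2),K,D).reshape(-1,2)
    d=np.c_[n,np.ones(len(n))]@R; c=-R.T@t
    return c+d*((z-c[2])/d[:,2])[:,None]
E
python3 - <<'E'
from h import *
for n in("top","scene"):
    p=vision.snapshot(n); cv2.imwrite(f"pics/{n}0.png",p["image"])
    K,D,R,t=cam(p); print(n,K[0,0],p["k1"],(-R.T@t).round(3),R[2].round(2))
    for q in "pan lid valve valve_handle mark mat polish grit brush stone0 stone1 stone2 stone3 stone4".split():
        print(q,[(np.round(b["extent"]).astype(int).tolist(),round(b["confidence"],2)) for b in nets.boxes_of(q,p)[:4]])
s=arm.get_state();print(s)
E
```

```text
pics
top 581.5615022135445 -0.06231468261196577 [0.408 0.049 1.522] [ 0.12  0.01 -0.99]
pan [([353, 252, 113, 132], 0.69)]
lid [([356, 206, 114, 40], 0.78), ([354, 184, 76, 19], 0.23)]
valve [([475, 298, 57, 48], 0.72)]
valve_handle [([356, 205, 120, 37], 0.75), ([486, 300, 28, 23], 0.52)]
mark []
mat [([241, 292, 73, 90], 0.97)]
polish [([473, 192, 26, 29], 0.92), ([354, 252, 113, 136], 0.52)]
grit [([358, 206, 112, 39], 0.7), ([260, 186, 25, 24], 0.63), ([473, 191, 24, 28], 0.2)]
brush [([235, 292, 17, 22], 0.72), ([355, 185, 74, 19], 0.61)]
stone0 [([259, 319, 18, 23], 0.8), ([220, 319, 23, 23], 0.69), ([238, 292, 19, 21], 0.63), ([179, 315, 21, 20], 0.63)]
stone1 [([259, 319, 18, 23], 0.8), ([220, 319, 23, 23], 0.69), ([238, 292, 19, 21], 0.63), ([179, 315, 21, 20], 0.63)]
stone2 [([259, 319, 18, 23], 0.8), ([220, 319, 23, 23], 0.69), ([238, 292, 19, 21], 0.63), ([179, 315, 21, 20], 0.63)]
stone3 [([259, 319, 18, 23], 0.8), ([220, 319, 23, 23], 0.69), ([238, 292, 19, 21], 0.63), ([179, 315, 21, 20], 0.63)]
stone4 [([259, 319, 18, 23], 0.8), ([220, 319, 23, 23], 0.69), ([238, 292,
[... 1159 characters left out ...]
.01397421,  1.51151636, -0.00440819,
        1.31921154, -0.02718367]), 'joint_velocities': array([ 1.29306619e-03,  1.30291461e-03,  1.08176308e-03, -4.49108678e-04,
        4.38063281e-05,  6.90023867e-04, -5.22557955e-04]), 'joint_torque': array([-2.01763364e-04, -3.79811132e+01,  1.45472246e-01, -2.30854762e+01,
        1.20587499e-02,  2.02634343e-03,  8.03428065e-06]), 'ee_pos': array([ 0.23273261, -0.49833591,  0.2312789 ]), 'ee_rot': array([-1.75447493e-05,  9.76229690e-01,  2.16738535e-01, -7.42375640e-06]), 'contact_force': array([-0.23695572,  0.61041844, -0.52664987]), 'moment': array([-0.01977717,  0.010379  ,  0.02237703]), 'grasp_force': 0.0, 'grip_width': 0.08533045114048494}
```

View images.

```bash
python3 - <<'E'
import cv2
a=cv2.imread("pics/top0.png"); cv2.imwrite("pics/top0c.png",cv2.resize(a[150:370,150:530],None,fx=2.1,fy=2.1,interpolation=cv2.INTER_CUBIC))
E
```

```text
(no output)
```

View pics/top0c.png

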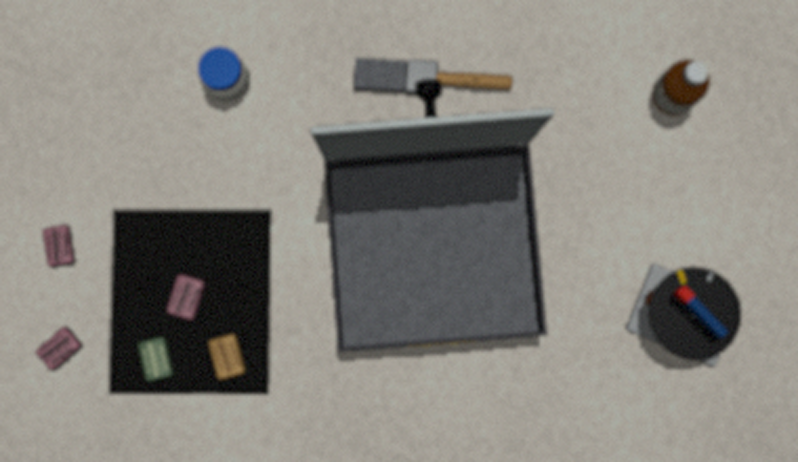

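View pics/scene0.png

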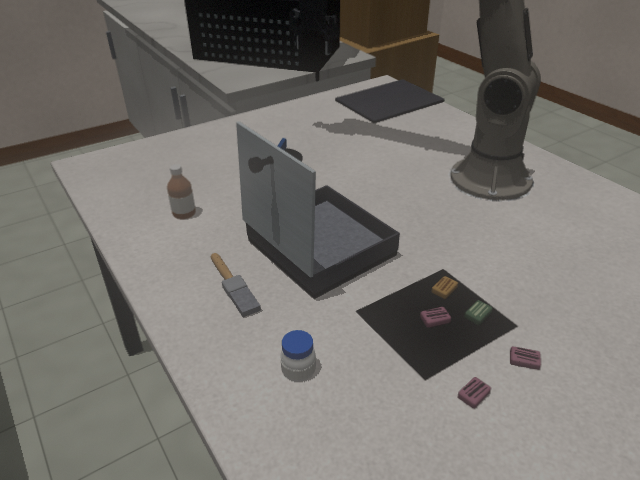

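```bash
cat >> h.py <<'E'
def stones(p,z=0.019):
    out=[]
    for b in nets.silhouettes("stone1",p):
        m=b["mask"]
        if b["confidence"]<.3 or m.sum()<60 or m.sum()>1500: continue
        ys,xs=np.nonzero(m); W=p2w(p,np.c_[xs,ys],z)
        (c,s,a)=cv2.minAreaRect((W[:,:2]*1000).astype(np.float32))
        if s[0]<s[1]: s=s[::-1]; a+=90   # a: long side angle in world, deg
        col=np.median(p["image"][m],0)
        mo=cv2.moments(m.astype(np.uint8),True)
        out.append((np.round(W[:,:2].mean(0),4).tolist(),[round(v) for v in s],round((a+90)%180-90),col.astype(int).tolist(),round(b["confidence"],2)))
    return out
def blob(p,name):
    h=cv2.cvtColor(p["image"],cv2.COLOR_BGR2HSV); H,S,V=[h[...,i].astype(int) for i in range(3)]
    m={"red":((H<8)|(H>172))&(S>150)&(V>80),"yel":(H>18)&(H<35)&(S>130)&(V>90),"blue":(H>95)&(H<125)&(S>120)&(V>40)}[name]
    return m
E
python3 - <<'E'
from h import *
p=vision.snapshot("top")
for s in stones(p): print(s)
b=[b for b in nets.boxes_of("valve",p)][0]["extent"]; print(b)
w=np.zeros((480,640),bool); w[265:345,435:530]=1
for n,z in(("red",.106),("yel",.069),("blue",.106)):
    ys,xs=np.nonzero(blob(p,n)&w); print(n,len(xs),xs.mean(),ys.mean(),p2w(p,[[xs.mean(),ys.mean()]],z).round(4), p2w(p,np.c_[xs,ys],z).min(0).round(3),p2w(p,np.c_[xs,ys],z).max(0).round(3))
# dial: dark disc
g=p["image"].max(2); m=((g<70)|blob(p,"blue")|blob(p,"red"))&w
c,r=cv2.minEnclosingCircle(max(cv2.findContours(m.astype(np.uint8),0,2)[0],key=cv2.contourArea)); print("dial",c,r,p2w(p,[c],.066).round(4))
# pan rim corners from picture
crop=np.array([[312,130],[328,163],[528,148],[545,332],[340,350],[551,112]])/2.1+150
print("lid top",p2w(p,crop[[0,5]],.295).round(3)); print("rim",p2w(p,crop[1:5],.065).round(3))
cv2.imwrite("pics/valve.png",cv2.resize(p["image"][260:350,430:530],None,fx=6,fy=6,interpolation=cv2.INTER_CUBIC))
E
```

```text
([0.4833, 0.312], [50, 35], -18, [91, 85, 114], 0.83)
([0.4089, 0.2604], [51, 36], 16, [64, 102, 130], 0.8)
([0.4184, 0.468], [52, 36], -49, [88, 82, 109], 0.7)
([0.5456, 0.4717], [52, 39], 9, [89, 83, 112], 0.64)
([0.4061, 0.3483], [50, 34], 15, [91, 114, 100], 0.6)
[476.6, 301.7, 55.9, 47.4]
red 45 475.9555555555556 289.02222222222224 [[ 0.4823 -0.2836  0.106 ]] [ 0.473 -0.294  0.106] [ 0.49  -0.274  0.106]
yel 21 474.3333333333333 281.6190476190476 [[ 0.5028 -0.2887  0.069 ]] [ 0.494 -0.293  0.069] [ 0.509 -0.283  0.069]
blue 133 487.0451127819549 301.25563909774434 [[ 0.4525 -0.31    0.106 ]] [ 0.431 -0.332  0.106] [ 0.475 -0.288  0.106]
dial (478.4871520996094, 300.9638977050781) 23.88005256652832 [[ 0.4545 -0.2986  0.066 ]]
lid top [[ 0.638  0.137  0.295]
 [ 0.657 -0.107  0.295]]
rim [[ 0.641  0.134  0.065]
 [ 0.659 -0.108  0.065]
 [ 0.437 -0.126  0.065]
 [ 0.416  0.118  0.065]]
```

View pics/valve.png

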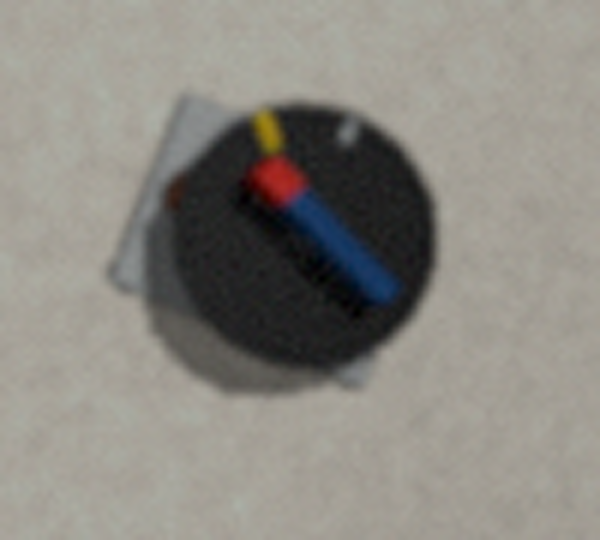

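```bash
cat >> h.py <<'E'
from scipy.spatial.transform import Rotation as Rt
def go(x,y,z,yaw,frm=None):
    """deltas: first turn (units), then shift in the turned tool axes (units of .25 m), and in current axes"""
    s=arm.get_state(); q=s["ee_rot"]; R=Rt.from_quat([q[1],q[2],q[3],q[0]]).as_matrix()
    cur=np.degrees(np.arctan2(R[1,0],R[0,0])); d=(yaw-cur+90)%180-90
    P=np.array(s["ee_pos"]) if frm is None else np.array(frm)
    a=np.radians(yaw if abs((yaw-cur+180)%360-180)<=90 else yaw+180)
    X=np.array([np.cos(a),np.sin(a),0]);Y=np.array([np.sin(a),-np.cos(a),0])
    e=np.array([x,y,z])-P
    print(f"t={s['t']:.1f} ee={np.round(s['ee_pos'],4)} yaw={cur:.1f} turn={-d/90:.4f} after-turn shift=({e@X/.25:.4f},{e@Y/.25:.4f},{-e[2]/.25:.4f}) now-axes=({(R.T@e/.25).round(4)}) tilt={R[2,2]:.4f}")
def valve(p):
    w=np.zeros((480,640),bool); w[265:345,435:530]=1
    ys,xs=np.nonzero((blob(p,"blue")|blob(p,"red"))&w); W=p2w(p,np.c_[xs,ys],.106)
    ry,rx=np.nonzero(blob(p,"red")&w); r=p2w(p,[[rx.mean(),ry.mean()]],.106)[0,:2]
    c,s,a=cv2.minAreaRect((W[:,:2]*1000).astype(np.float32)); c=np.array(c)/1000
    d=r-c; print("bar c",c.round(4),s,a,"angle of red",np.degrees(np.arctan2(d[1],d[0])).round(1))
    bx=blob(p,"blue")&w; by,bx=np.nonzero(bx); b=p2w(p,[[bx.mean(),by.mean()]],.106)[0,:2]; d=r-b
    print("  red-blue angle",np.degrees(np.arctan2(d[1],d[0])).round(1)); return c
E
python3 - <<'E'
from h import *
p=vision.snapshot("top"); c=valve(p)
for n,uv,z in(("dial",(480.7,298.8),.066),("mark",(474.4,281.6),.069),("tick",(488,281.7),.067)):
    w=p2w(p,[uv],z)[0]; print(n,w.round(4), np.degrees(np.arctan2(w[1]-c[1],w[0]-c[0])).round(1))
go(c[0],c[1],.16,45)
E
```

```text
bar c [ 0.4605 -0.3028] (75.20002746582031, 15.382741928100586) 41.99026107788086 angle of red 41.6
  red-blue angle 41.7
dial [ 0.4599 -0.3043  0.066 ] -113.2
mark [ 0.5028 -0.2889  0.069 ] 18.2
tick [ 0.5027 -0.3237  0.067 ] -26.4
t=1.7 ee=[ 0.2327 -0.4984  0.2313] yaw=25.0 turn=-0.2219 after-turn shift=(1.1975,0.0913,0.2851) now-axes=([ 1.1567 -0.3232  0.2851]) tilt=-1.0000
```

```bash
python3 -m jog '[[1,0,0,0,-0.063],[1,0,0,0,-0.063],[1,0,0,0,-0.063],[1,0,0,0,0],[1,0.08,0.03,0,0]]' 30
python3 -m jog '[[1,0.14,0,0,0],[1,0.14,0,0,0],[1,0.14,0,0,0],[1,0.14,0,0,0],[1,0.14,0,0,0]]'
python3 -m jog '[[1,0.14,0,0.05,0],[1,0.14,0,0.08,0],[1,0.14,0,0.08,0],[1,0,0,0.075,0],[1,0,0,0,0]]'
python3 -c "
from h import *
go(.4603,-.3034,.077,42)"
```

```text
t: 2.12
ee_pos: [0.2469, -0.4933, 0.2314]
ee_rot: [0.0, 0.936, 0.353, -0.002]
contact_force: [-0.6, -0.5, -0.7]
grip_width: 0.0851
grasp_force: 0.0
t: 2.53
ee_pos: [0.3836, -0.3722, 0.2315]
ee_rot: [0.0, 0.934, 0.357, 0.0]
contact_force: [-0.1, -0.4, -0.7]
grip_width: 0.0852
grasp_force: 0.0
t: 2.95
ee_pos: [0.4602, -0.2983, 0.1559]
ee_rot: [-0.004, 0.933, 0.361, -0.002]
contact_force: [-1.5, -0.0, -0.5]
grip_width: 0.0853
grasp_force: 0.0
t=3.0 ee=[ 0.4602 -0.2983  0.1559] yaw=42.3 turn=0.0031 after-turn shift=(-0.0133,0.0154,0.3157) now-axes=([-0.0131  0.018   0.3156]) tilt=-1.0000
```

```bash
python3 -m jog '[[1,-0.013,0.015,0,0],[1,0,0,0.08,0],[1,0,0,0.08,0],[1,0,0,0.08,0],[1,0,0,0.07,0]]'
python3 -m jog '[[0,0,0,0,0],[0,0,0,0,0],[0,0,0,0,0],[0,0,0,0,0],[0,0,0,0,0]]' 40
python3 -m jog '[[0,0,0,0,0],[0,0,0,0,0],[0,0,0,0,0],[0,0,0,0,0],[0,0,0,0,0]]' 40
python3 -c "
from h import *
go(.4603,-.3034,.077,42);print(arm.get_state()['moment'])"
```

```text
t: 3.37
ee_pos: [0.4601, -0.3114, 0.0834]
ee_rot: [0.002, 0.934, 0.356, 0.0]
contact_force: [0.6, -0.4, -0.2]
grip_width: 0.0859
grasp_force: 0.0
t: 3.78
ee_pos: [0.4616, -0.3091, 0.0843]
ee_rot: [0.001, 0.934, 0.358, 0.001]
contact_force: [0.1, -0.0, -0.1]
grip_width: 0.0254
grasp_force: 0.0
t: 4.2
ee_pos: [0.4596, -0.3067, 0.0837]
ee_rot: [-0.001, 0.933, 0.359, -0.001]
contact_force: [-3.4, 3.0, 5.6]
grip_width: 0.011
grasp_force: 40.6
t=4.2 ee=[ 0.4596 -0.3067  0.0837] yaw=42.1 turn=0.0006 after-turn shift=(0.0108,-0.0080,0.0269) now-axes=([ 0.0108 -0.0079  0.0269]) tilt=-1.0000
[ 0.68248631  0.81459894 -0.03165957]
```

```bash
python3 -m jog '[[0,0,0,0,0.075],[0,0,0,0,0.075],[0,0,0,0,0.075],[0,0,0,0,0.075],[0,0,0,0,0.075]]'
python3 -m jog '[[0,0,0,0,0.075],[0,0,0,0,0.075],[0,0,0,0,0.075],[0,0,0,0,0.075],[0,0,0,0,0.05]]'
python3 -m jog '[[0,0,0,0,0.03],[0,0,0,0,0],[0,0,0,0,0],[0,0,0,0,0],[0,0,0,0,0]]'
python3 -c "
from h import *
go(.4603,-.3034,.077,-26);print(arm.get_state()['moment'])"
```

```text
t: 4.62
ee_pos: [0.4592, -0.3058, 0.0837]
ee_rot: [-0.002, 0.998, 0.07, -0.002]
contact_force: [-5.3, 4.9, 7.8]
grip_width: 0.0113
grasp_force: 40.8
t: 5.03
ee_pos: [0.4594, -0.3049, 0.0837]
ee_rot: [-0.002, 0.979, -0.203, -0.002]
contact_force: [-5.4, 6.3, 9.4]
grip_width: 0.0112
grasp_force: 40.9
t: 5.45
ee_pos: [0.4594, -0.3049, 0.0838]
ee_rot: [-0.001, 0.975, -0.221, -0.002]
contact_force: [-5.9, 6.1, 9.1]
grip_width: 0.0114
grasp_force: 50.4
t=5.5 ee=[ 0.4594 -0.3049  0.0838] yaw=-25.6 turn=0.0048 after-turn shift=(0.0007,-0.0069,0.0270) now-axes=([ 0.0009 -0.0069  0.027 ]) tilt=-1.0000
[1.16755323 1.07274436 0.99159496]
```

```bash
python3 -m jog '[[1,0,0,0,0],[1,0,0,0,0],[1,0,0,0,0],[1,0,0,0,0],[1,0,0,-0.08,0]]'
python3 -m jog '[[1,0,0,-0.1,0],[1,0,0,-0.1,0],[1,0,0,-0.1,0],[1,0,0,-0.1,0],[1,0,0,0,0]]'
python3 -m jog '[[1,0,0,0,-0.078],[1,0,0,0,-0.078],[1,0,0,0,-0.078],[1,0,0,0,-0.078],[1,0,0,0,-0.078]]'
python3 -m jog '[[1,0,0,0,-0.078],[1,0.027,-0.139,0,0],[1,0.027,-0.139,0,0],[1,0.027,-0.139,0,0],[1,0.027,-0.139,0,0]]'
python3 -m jog '[[1,0.027,-0.139,0,0],[1,0.027,-0.139,0,0],[1,0.027,-0.139,0,0],[1,0.027,-0.139,0,0],[1,0.027,-0.139,0,0]]'
python3 -m jog '[[1,0.027,-0.139,0,0],[1,0.027,-0.139,0,0],[1,0.027,-0.139,0,0],[1,0.027,-0.139,0,0],[1,0.027,-0.139,0,0]]'
python3 -m jog '[[1,0.027,-0.139,0,0],[1,0.027,-0.139,0,0],[1,0,0,0,0],[1,0,0,0,0],[1,0,0,0,0]]'
python3 - <<'E'
from h import *
p=vision.snapshot("top"); cv2.imwrite("pics/t1.png",p["image"][150:370,150:530]); valve(p)
for s in stones(p): print(s)
go(.4089,.2604,.006,16)
E
```

```text
t: 5.87
ee_pos: [0.4578, -0.3065, 0.099]
ee_rot: [-0.001, 0.974, -0.224, -0.004]
contact_force: [0.3, -0.1, -0.8]
grip_width: 0.071
grasp_force: 0.0
t: 6.28
ee_pos: [0.4637, -0.3104, 0.2084]
ee_rot: [0.002, 0.974, -0.224, 0.006]
contact_force: [0.2, 0.2, 0.9]
grip_width: 0.0856
grasp_force: 0.0
t: 6.7
ee_pos: [0.4604, -0.3082, 0.2019]
ee_rot: [-0.0, 0.997, 0.083, -0.0]
contact_force: [-0.0, -0.3, -0.6]
grip_width: 0.085
grasp_force: 0.0
t: 7.12
ee_pos: [0.4472, -0.1658, 0.2019]
ee_rot: [-0.0, 0.99, 0.14, -0.0]
contact_force: [0.2, -0.4, 0.6]
grip_width: 0.0853
grasp_force: 0.0
t: 7.53
ee_pos: [0.4312, 0.0106, 0.2022]
ee_rot: [0.0, 0.99, 0.141, 0.0]
contact_force: [0.5, 0.1, -0.3]
grip_width: 0.0853
grasp_force: 0.0
t: 7.95
ee_pos: [0.4152, 0.1869, 0.2023]
ee_rot: [0.0, 0.99, 0.141, 0.0]
contact_force: [1.8, -0.4, 0.1]
grip_width: 0.0852
grasp_force: 0.0
t: 8.37
ee_pos: [0.4092, 0.2553, 0.2019]
ee_rot: [0.001, 0.99, 0.141, -0.0]
contact_force: [0.9, -0.1, 0.6]
grip_width: 0.0853
grasp_force: 0.0
bar c [ 0.4601 -0.3035] (15.506654739379883, 77.08415985107422) 65.80119323730469 angle of red -24.8
  red-blue angle -25.1
([0.5457, 0.4722], [51, 36], 11, [90, 83, 112], 0.53)
([0.484, 0.3115], [48, 36], -17, [91, 85, 113], 0.52)
([0.4192, 0.4749], [53, 30], -23, [89, 82, 112], 0.44)
t=8.5 ee=[0.4097 0.2542 0.2021] yaw=16.0 turn=0.0004 after-turn shift=(0.0037,-0.0246,0.7844) now-axes=([ 0.0042 -0.0255  0.7844]) tilt=-1.0000
```

View pics/t1.png

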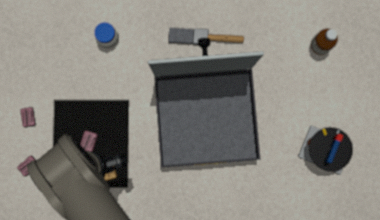

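```bash
python3 -m jog '[[1,0.004,-0.025,0.11,0],[1,0,0,0.12,0],[1,0,0,0.12,0],[1,0,0,0.12,0],[1,0,0,0.12,0]]'
python3 -m jog '[[1,0,0,0.1,0],[1,0,0,0.094,0],[1,0,0,0,0],[1,0,0,0,0],[1,0,0,0,0]]'
python3 -m jog '[[0,0,0,0,0],[0,0,0,0,0],[0,0,0,0,0],[0,0,0,0,0],[0,0,0,0,0]]' 40
python3 -m jog '[[0,0,0,0,0],[0,0,0,0,0],[0,0,0,0,0],[0,0,0,0,0],[0,0,0,0,0]]'
python3 -m jog '[[0,0,0,-0.05,0],[0,0,0,-0.1,0],[0,0,0,-0.1,0],[0,0,0,-0.15,0],[0,0,0,0,0]]'
python3 - <<'E'
from h import *
a=np.radians(4.4); X=np.array([np.cos(a),np.sin(a)]);Y=np.array([-np.sin(a),np.cos(a)]);c=np.array([.538,.0045])
for y in(.07,0,-.07): print(y,c-.04*X+y*Y)
t=c-.04*X
go(t[0],t[1],.11,4.4)
E
```

```text
t: 8.88
ee_pos: [0.4092, 0.2604, 0.0539]
ee_rot: [0.0, 0.99, 0.139, 0.001]
contact_force: [0.2, -0.1, 0.1]
grip_width: 0.0854
grasp_force: 0.0
t: 9.3
ee_pos: [0.4097, 0.2623, 0.0077]
ee_rot: [-0.0, 0.99, 0.14, 0.001]
contact_force: [-0.0, -0.7, 0.1]
grip_width: 0.0856
grasp_force: 0.0
t: 9.72
ee_pos: [0.409, 0.2627, 0.0075]
ee_rot: [-0.0, 0.99, 0.141, 0.001]
contact_force: [-1.2, -1.1, 5.9]
grip_width: 0.0326
grasp_force: 41.1
t: 10.13
ee_pos: [0.409, 0.2627, 0.0075]
ee_rot: [-0.0, 0.99, 0.141, 0.001]
contact_force: [-0.4, -0.6, 6.2]
grip_width: 0.0327
grasp_force: 41.3
t: 10.55
ee_pos: [0.4121, 0.2656, 0.1126]
ee_rot: [-0.003, 0.99, 0.141, 0.006]
contact_force: [0.1, 0.9, 0.2]
grip_width: 0.0328
grasp_force: 40.6
0.07 [0.49274756 0.07122493]
0 [0.49811789 0.00143124]
-0.07 [ 0.50348822 -0.06836245]
t=10.6 ee=[0.4121 0.2656 0.1126] yaw=16.2 turn=0.1314 after-turn shift=(0.2621,1.0800,0.0102) now-axes=([0.0351 1.1108 0.0068]) tilt=-0.9999
```

```bash
python3 -m jog '[[0,0,0,0,0.066],[0,0,0,0,0.066],[0,0.03,0.135,0,0],[0,0.033,0.135,0,0],[0,0.033,0.135,0,0]]'
python3 -m jog '[[0,0.033,0.135,0,0],[0,0.033,0.135,0,0],[0,0.033,0.135,0,0],[0,0.033,0.135,0,0],[0,0.033,0.135,0,0]]'
python3 -m jog '[[0,0,0,0,0],[0,0,0,0,0],[0,0,0,0,0],[0,0,0,0,0],[0,0,0,0,0]]'
python3 - <<'E'
from h import *
go(.498,.0014,.0305,4.4)
p=vision.snapshot("top"); cv2.imwrite("pics/t2.png",p["image"][150:370,150:530])
for s in stones(p): print(s)
E
```

```text
t: 10.97
ee_pos: [0.4395, 0.1626, 0.106]
ee_rot: [0.0, 0.999, 0.039, -0.0]
contact_force: [0.2, -0.5, -0.7]
grip_width: 0.0328
grasp_force: 40.6
t: 11.38
ee_pos: [0.4935, -0.0036, 0.106]
ee_rot: [0.0, 0.999, 0.038, -0.0]
contact_force: [0.0, -0.4, -1.6]
grip_width: 0.0323
grasp_force: 40.6
t: 11.8
ee_pos: [0.4933, -0.0, 0.1063]
ee_rot: [-0.0, 0.999, 0.039, -0.0]
contact_force: [0.3, -0.6, -0.8]
grip_width: 0.033
grasp_force: 40.6
t=11.8 ee=[ 0.4933 -0.      0.1063] yaw=4.5 turn=0.0014 after-turn shift=(0.0193,-0.0042,0.3034) now-axes=([ 0.0195 -0.0039  0.3034]) tilt=-1.0000
([0.4821, 0.3114], [52, 36], -18, [92, 86, 115], 0.75)
([0.4046, 0.3495], [50, 33], 14, [97, 120, 105], 0.74)
([0.5447, 0.4716], [52, 40], 11, [92, 86, 116], 0.72)
([0.4185, 0.4675], [50, 35], -48, [90, 84, 113], 0.67)
```

```bash
python3 -m jog '[[0,0.019,-0.004,0.1,0],[0,0,0,0.1,0],[0,0,0,0.07,0],[0,0,0,0.03,0],[0,0,0,0,0]]'
python3 -m jog '[[0,0,0,0.003,0],[0,0,0,0,0],[0.6,0,0,0,0],[0.6,0,0,0,0],[0.6,0,0,0,0]]'
python3 -m jog '[[0.6,0,0,-0.06,0],[0.6,0,0,-0.1,0],[0.6,0,0,-0.1,0],[1,0,0,-0.1,0],[1,0,0,0,-0.053]]'
python3 -m jog '[[1,0,0,0,-0.053],[1,-0.024,-0.131,0,0],[1,0,-0.131,0,0],[1,0,-0.131,0,0],[1,0,-0.131,0,0]]'
python3 -m jog '[[1,0,-0.131,0,0],[1,0,-0.131,0,0],[1,0,-0.131,0,0],[1,0,-0.131,0,0],[1,0,-0.131,0,0]]'
python3 -m jog '[[1,0,-0.131,0,0],[1,0,-0.131,0,0],[1,0,0,0,0],[1,0,0,0,0],[1,0,0,0,0]]'
python3 - <<'E'
from h import *
go(.405,.349,.006,14.5)
p=vision.snapshot("top"); cv2.imwrite("pics/t2.png",cv2.resize(p["image"][150:370,150:530],None,fx=2,fy=2))
for z in(.019,.041):
  for s in stones(p,z): print(z,s)
E
```

```text
t: 12.32
ee_pos: [0.4972, 0.0, 0.0305]
ee_rot: [-0.0, 0.999, 0.038, -0.002]
contact_force: [1.0, -0.6, -0.4]
grip_width: 0.0328
grasp_force: 41.1
t: 12.73
ee_pos: [0.4991, -0.0006, 0.0314]
ee_rot: [0.0, 0.999, 0.038, 0.001]
contact_force: [0.6, -0.5, 0.3]
grip_width: 0.0511
grasp_force: 0.0
t: 13.15
ee_pos: [0.5027, -0.0003, 0.1264]
ee_rot: [0.001, 0.997, 0.08, 0.006]
contact_force: [1.2, 0.9, 0.1]
grip_width: 0.0737
grasp_force: 0.0
t: 13.57
ee_pos: [0.461, 0.1262, 0.1213]
ee_rot: [0.0, 0.993, 0.12, 0.001]
contact_force: [-0.1, 0.3, -0.6]
grip_width: 0.0857
grasp_force: 0.0
t: 13.98
ee_pos: [0.4216, 0.2855, 0.1212]
ee_rot: [-0.0, 0.993, 0.121, 0.001]
contact_force: [1.3, -0.6, 0.2]
grip_width: 0.0852
grasp_force: 0.0
t: 14.4
ee_pos: [0.4066, 0.3469, 0.1207]
ee_rot: [0.001, 0.993, 0.121, 0.0]
contact_force: [-0.3, -0.6, 1.1]
grip_width: 0.0853
grasp_force: 0.0
t=14.4 ee=[0.4066 0.3469 0.1207] yaw=13.9 turn=-0.0071 after-turn shift=(-0.0041,-0.0096,0.4590) now-axes=([-0.0042 -0.0101  0.459 ]) tilt=-1.0000
0.019 ([0.4992, 0.0004], [49, 34], 0, [75, 115, 144], 0.67)
0.019 ([0.5466, 0.4725], [50, 36], 11, [92, 85, 116], 0.66)
0.019 ([0.4832, 0.3133], [51, 34], -17, [95, 88, 118], 0.59)
0.041 ([0.4979, 0.0011], [48, 33], 0, [75, 115, 144], 0.67)
0.041 ([0.5445, 0.4663], [49, 35], 11, [92, 85, 116], 0.66)
0.041 ([0.4821, 0.3094], [51, 33], -17, [95, 88, 118], 0.59)
```

View pics/t2.png

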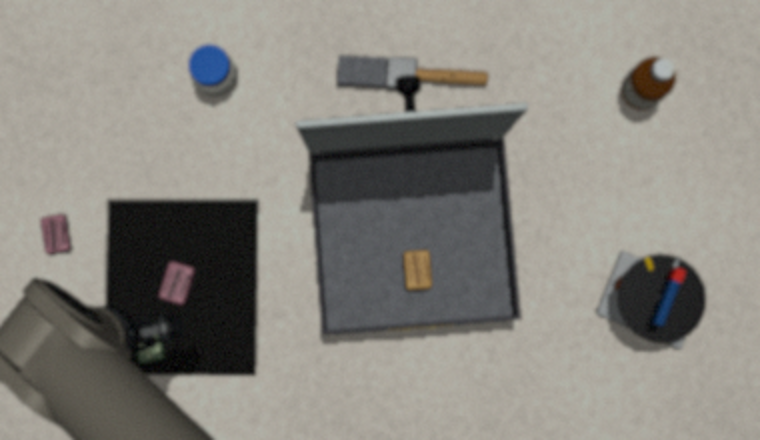

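```bash
python3 -m jog '[[1,-0.004,-0.009,0.1,-0.005],[1,0,0,0.12,0],[1,0,0,0.12,0],[1,0,0,0.114,0],[1,0,0,0,0]]'
python3 -m jog '[[1,0,0,0,0],[1,0,0,0,0],[0,0,0,0,0],[0,0,0,0,0],[0,0,0,0,0]]'
python3 -m jog '[[0,0,0,0,0],[0,0,0,0,0],[0,0,0,0,0],[0,0,0,0,0],[0,0,0,0,0]]'
python3 -m jog '[[0,0,0,-0.05,0],[0,0,0,-0.1,0],[0,0,0,-0.1,0],[0,0,0,-0.15,0],[0,0,0,0,0]]'
python3 -m jog '[[0,0,0,0,0],[0,0,0,0,0],[0,0,0,0,0],[0,0,0,0,0],[0,0,0,0,0]]'
python3 -c "
from h import *
go(.4927,.0712,.108,4.4)"
```

```text
t: 14.97
ee_pos: [0.402, 0.3442, 0.002]
ee_rot: [0.004, 0.992, 0.123, -0.005]
contact_force: [-1.0, -1.3, -1.5]
grip_width: 0.0855
grasp_force: 0.0
t: 15.38
ee_pos: [0.4058, 0.3505, 0.0089]
ee_rot: [-0.001, 0.992, 0.125, 0.001]
contact_force: [-0.2, 0.2, 0.3]
grip_width: 0.0517
grasp_force: 0.0
t: 15.8
ee_pos: [0.4054, 0.3502, 0.0083]
ee_rot: [-0.0, 0.992, 0.125, 0.001]
contact_force: [-0.2, -1.4, 6.9]
grip_width: 0.0331
grasp_force: 41.3
t: 16.22
ee_pos: [0.4079, 0.3535, 0.1138]
ee_rot: [-0.004, 0.992, 0.125, 0.005]
contact_force: [1.4, 1.2, 0.3]
grip_width: 0.0327
grasp_force: 40.6
t: 16.63
ee_pos: [0.404, 0.3489, 0.1059]
ee_rot: [0.001, 0.992, 0.125, -0.001]
contact_force: [-0.6, 0.6, -0.0]
grip_width: 0.0326
grasp_force: 40.6
t=16.6 ee=[0.404  0.3489 0.1059] yaw=14.3 turn=0.1103 after-turn shift=(0.2685,1.1346,-0.0085) now-axes=([ 0.0689  1.164  -0.0073]) tilt=-1.0000
```

```bash
python3 -m jog '[[0,0,0,0,0.055],[0,0,0,0,0.055],[0,0.033,0.142,0,0],[0,0.034,0.142,0,0],[0,0.033,0.142,0,0]]'
python3 -m jog '[[0,0.034,0.142,0,0],[0,0.033,0.142,0,0],[0,0.034,0.142,0,0],[0,0.033,0.142,0,0],[0,0.034,0.14,0,0]]'
python3 -m jog '[[0,0,0,0,0],[0,0,0,0,0],[0,0,0,0,0],[0,0,0,0,0],[0,0,0,0,0]]'
python3 -c "
from h import *
go(.4927,.0712,.0315,4.4)"
```

```text
t: 17.05
ee_pos: [0.4374, 0.2447, 0.1066]
ee_rot: [0.0, 0.999, 0.04, -0.001]
contact_force: [1.3, -0.1, -0.6]
grip_width: 0.0329
grasp_force: 40.6
t: 17.47
ee_pos: [0.4932, 0.0702, 0.1067]
ee_rot: [0.0, 0.999, 0.039, -0.001]
contact_force: [0.5, -0.0, -0.5]
grip_width: 0.033
grasp_force: 40.6
t: 17.88
ee_pos: [0.4928, 0.0742, 0.1071]
ee_rot: [-0.0, 0.999, 0.04, -0.0]
contact_force: [-0.3, -0.3, -1.6]
grip_width: 0.0327
grasp_force: 40.6
t=17.9 ee=[0.4928 0.0742 0.1071] yaw=4.6 turn=0.0025 after-turn shift=(-0.0012,0.0119,0.3025) now-axes=([-0.0011  0.0121  0.3025]) tilt=-1.0000
```

```bash
python3 -m jog '[[0,0,0.012,0.1,0],[0,0,0,0.1,0],[0,0,0,0.07,0],[0,0,0,0.032,0],[0,0,0,0,0]]'
python3 -m jog '[[0,0,0,0,0],[0,0,0,0,0],[0.6,0,0,0,0],[0.6,0,0,0,0],[0.6,0,0,0,0]]'
python3 -m jog '[[0.6,0,0,-0.06,0],[0.6,0,0,-0.1,0],[0.6,0,0,-0.1,0],[1,0,0,-0.1,0],[1,0,0,0,0.061]]'
python3 -m jog '[[1,0,0,0,0.061],[1,0,0,0,0.061],[1,0,0,0,0.06],[1,-0.047,-0.13,0,0],[1,-0.047,-0.13,0,0]]'
python3 -m jog '[[1,-0.047,-0.13,0,0],[1,-0.047,-0.13,0,0],[1,-0.047,-0.13,0,0],[1,-0.047,-0.13,0,0],[1,-0.047,-0.13,0,0]]'
python3 -m jog '[[1,0,0,0,0],[1,0,0,0,0],[1,0,0,0,0],[1,0,0,0,0],[1,0,0,0,0]]'
python3 - <<'E'
from h import *
go(.483,.3123,.0065,-17.5)
p=vision.snapshot("top"); cv2.imwrite("pics/t3.png",cv2.resize(p["image"][150:370,150:530],None,fx=2,fy=2))
for s in stones(p,.03): print(s)
E
```

```text
t: 18.3
ee_pos: [0.4924, 0.0703, 0.0309]
ee_rot: [-0.0, 0.999, 0.04, -0.001]
contact_force: [0.5, -0.9, -0.9]
grip_width: 0.0331
grasp_force: 41.7
t: 18.72
ee_pos: [0.4941, 0.0693, 0.0323]
ee_rot: [-0.0, 0.999, 0.039, 0.001]
contact_force: [0.9, 0.3, -0.6]
grip_width: 0.0509
grasp_force: 0.0
t: 19.13
ee_pos: [0.4977, 0.0701, 0.1272]
ee_rot: [-0.001, 1.0, -0.01, 0.005]
contact_force: [0.9, 1.0, 0.1]
grip_width: 0.0735
grasp_force: 0.0
t: 19.55
ee_pos: [0.4916, 0.136, 0.1221]
ee_rot: [0.001, 0.988, -0.155, 0.001]
contact_force: [-0.0, 0.9, -0.7]
grip_width: 0.0855
grasp_force: 0.0
t: 19.97
ee_pos: [0.4832, 0.3124, 0.1221]
ee_rot: [-0.0, 0.988, -0.152, 0.0]
contact_force: [0.3, 0.4, -0.0]
grip_width: 0.0857
grasp_force: 0.0
t: 20.38
ee_pos: [0.4842, 0.3087, 0.1217]
ee_rot: [0.001, 0.988, -0.153, 0.0]
contact_force: [-0.1, -1.2, 0.1]
grip_width: 0.0854
grasp_force: 0.0
t=20.4 ee=[0.4842 0.3087 0.1217] yaw=-17.6 turn=-0.0014 after-turn shift=(-0.0088,-0.0122,0.4609) now-axes=([-0.0092 -0.0127  0.4609]) tilt=-1.0000
([0.4182, 0.4654], [47, 34], -49, [89, 83, 112], 0.72)
([0.495, 0.0719], [51, 33], 0, [101, 124, 110], 0.71)
([0.4991, 0.0007], [54, 33], 0, [73, 108, 136], 0.57)
([0.5592, 0.4793], [29, 26], 90, [98, 90, 124], 0.42)
```

View pics/t3.png

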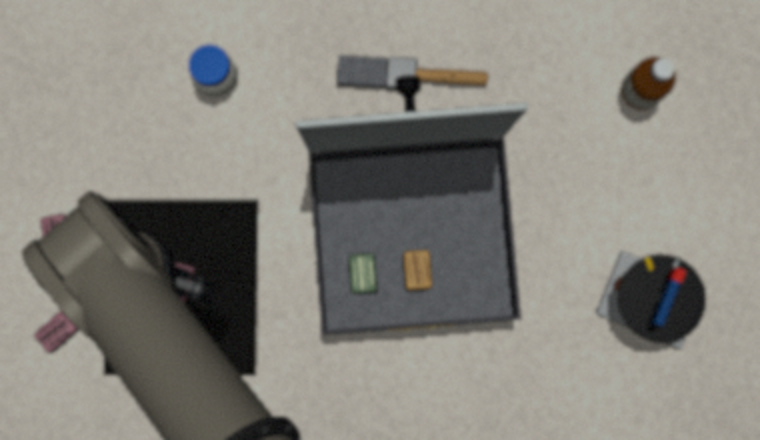

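```bash
python3 -m jog '[[1,-0.009,-0.012,0.1,0],[1,0,0,0.12,0],[1,0,0,0.12,0],[1,0,0,0.116,0],[1,0,0,0,0]]'
python3 -m jog '[[1,0,0,0,0],[1,0,0,0,0],[0,0,0,0,0],[0,0,0,0,0],[0,0,0,0,0]]'
python3 -m jog '[[0,0,0,0,0],[0,0,0,0,0],[0,0,0,0,0],[0,0,0,0,0],[0,0,0,0,0]]'
python3 -m jog '[[0,0,0,-0.05,0],[0,0,0,-0.1,0],[0,0,0,-0.1,0],[0,0,0,-0.15,0],[0,0,0,0,0]]'
python3 -m jog '[[0,0,0,0,0],[0,0,0,0,0],[0,0,0,0,0],[0,0,0,0,0],[0,0,0,0,0]]'
python3 -c "
from h import *
go(.5035,-.0684,.108,4.4)"
```

```text
t: 20.9
ee_pos: [0.4781, 0.31, 0.002]
ee_rot: [0.005, 0.988, -0.152, -0.004]
contact_force: [-0.7, -1.2, -0.3]
grip_width: 0.0855
grasp_force: 0.0
t: 21.32
ee_pos: [0.4833, 0.3152, 0.0096]
ee_rot: [-0.001, 0.988, -0.152, 0.001]
contact_force: [0.1, -0.2, -0.4]
grip_width: 0.0514
grasp_force: 0.0
t: 21.73
ee_pos: [0.4829, 0.315, 0.0089]
ee_rot: [-0.001, 0.988, -0.152, 0.001]
contact_force: [-1.3, -0.2, 5.8]
grip_width: 0.0328
grasp_force: 41.2
t: 22.15
ee_pos: [0.486, 0.3178, 0.1155]
ee_rot: [-0.005, 0.988, -0.152, 0.005]
contact_force: [1.3, 2.1, 0.8]
grip_width: 0.033
grasp_force: 40.5
t: 22.57
ee_pos: [0.4813, 0.3137, 0.1063]
ee_rot: [0.001, 0.988, -0.152, -0.001]
contact_force: [-0.9, 0.2, -1.2]
grip_width: 0.033
grasp_force: 40.5
t=22.6 ee=[0.4813 0.3137 0.1063] yaw=-17.4 turn=-0.2427 after-turn shift=(-0.0286,1.5308,-0.0067) now-axes=([ 0.5431  1.4315 -0.0044]) tilt=-1.0000
```

```bash
python3 -m jog '[[0,0,0,0,-0.061],[0,0,0,0,-0.061],[0,0,0,0,-0.061],[0,0,0,0,-0.06],[0,-0.028,0.139,0,0]]'
python3 -m jog '[[0,0,0.139,0,0],[0,0,0.139,0,0],[0,0,0.139,0,0],[0,0,0.139,0,0],[0,0,0.139,0,0]]'
python3 -m jog '[[0,0,0.139,0,0],[0,0,0.139,0,0],[0,0,0.139,0,0],[0,0,0.139,0,0],[0,0,0.139,0,0]]'
python3 -m jog '[[0,0,0,0,0],[0,0,0,0,0],[0,0,0,0,0],[0,0,0,0,0],[0,0,0,0,0]]'
python3 -c "
from h import *
go(.5035,-.0684,.032,4.4)"
```

```text
t: 22.98
ee_pos: [0.4762, 0.2876, 0.1076]
ee_rot: [-0.005, 0.999, 0.045, -0.0]
contact_force: [0.0, 1.6, -0.0]
grip_width: 0.0329
grasp_force: 40.5
t: 23.4
ee_pos: [0.4906, 0.1042, 0.1072]
ee_rot: [0.0, 0.999, 0.039, -0.001]
contact_force: [0.1, 0.1, -0.9]
grip_width: 0.0326
grasp_force: 40.5
t: 23.82
ee_pos: [0.504, -0.0689, 0.1073]
ee_rot: [-0.0, 0.999, 0.039, -0.001]
contact_force: [0.3, -0.7, 0.1]
grip_width: 0.0324
grasp_force: 40.5
t: 24.23
ee_pos: [0.5045, -0.0652, 0.1077]
ee_rot: [-0.0, 0.999, 0.04, -0.0]
contact_force: [-0.1, 0.2, -0.3]
grip_width: 0.0329
grasp_force: 40.5
t=24.2 ee=[ 0.5045 -0.0652  0.1077] yaw=4.6 turn=0.0024 after-turn shift=(-0.0051,0.0126,0.3026) now-axes=([-0.0051  0.0128  0.3026]) tilt=-1.0000
```

```bash
python3 -m jog '[[0,-0.005,0.012,0.1,0],[0,0,0,0.1,0],[0,0,0,0.07,0],[0,0,0,0.032,0],[0,0,0,0,0]]'
python3 -m jog '[[0,0,0,0,0],[0,0,0,0,0],[0.6,0,0,0,0],[0.6,0,0,0,0],[0.6,0,0,0,0]]'
python3 -m jog '[[0.6,0,0,-0.06,0],[0.6,0,0,-0.1,0],[0.6,0,0,-0.1,0],[0.6,-0.06,0,-0.14,0],[0,-0.12,0,-0.14,0]]'
python3 -m jog '[[0,-0.1,-0.1,-0.14,0],[0,-0.1,-0.1,-0.14,0],[0,0,-0.12,-0.14,0],[0,0,-0.12,-0.14,0],[0,0,-0.12,-0.14,0]]'
python3 -m jog '[[0,0,0,-0.02,0],[0,0,0,0,0],[0,0,0,0,0],[0,0,0,0,0],[0,0,0,0,0]]'
python3 - <<'E'
from h import *
go(.70,.075,.34,4.4)
p=vision.snapshot("top"); cv2.imwrite("pics/t4.png",cv2.resize(p["image"][150:370,150:530],None,fx=2,fy=2))
for s in stones(p,.041): print(s)
p=vision.snapshot("scene"); cv2.imwrite("pics/s4.png",p["image"])
E
```

```text
t: 24.65
ee_pos: [0.5027, -0.0688, 0.0316]
ee_rot: [-0.0, 0.999, 0.04, -0.001]
contact_force: [0.2, -0.3, -0.0]
grip_width: 0.0328
grasp_force: 41.3
t: 25.07
ee_pos: [0.504, -0.0703, 0.0327]
ee_rot: [0.0, 0.999, 0.039, 0.0]
contact_force: [-0.7, 1.2, -0.1]
grip_width: 0.0514
grasp_force: 0.0
t: 25.48
ee_pos: [0.4636, -0.0731, 0.1658]
ee_rot: [-0.0, 0.999, 0.039, 0.002]
contact_force: [1.0, -0.6, 0.8]
grip_width: 0.0404
grasp_force: 0.0
t: 25.9
ee_pos: [0.4094, 0.047, 0.3195]
ee_rot: [0.001, 0.999, 0.038, 0.001]
contact_force: [0.8, -0.2, -0.3]
grip_width: -0.0002
grasp_force: 0.0
t: 26.32
ee_pos: [0.4096, 0.0446, 0.3208]
ee_rot: [0.0, 0.999, 0.037, -0.002]
contact_force: [-0.2, -0.2, 0.0]
grip_width: -0.0001
grasp_force: 0.0
t=26.3 ee=[0.4096 0.0446 0.3208] yaw=4.3 turn=-0.0014 after-turn shift=(1.1675,-0.0321,-0.0768) now-axes=([ 1.1671 -0.0347 -0.0811]) tilt=-1.0000
([0.4182, 0.4627], [51, 32], -48, [90, 83, 113], 0.79)
([0.5086, 0.0045], [31, 28], 0, [75, 115, 143], 0.59)
([0.5036, -0.0685], [51, 36], 0, [98, 92, 120], 0.56)
([0.4993, 0.072], [36, 33], 0, [107, 130, 116], 0.55)
```

View pics/s4.png

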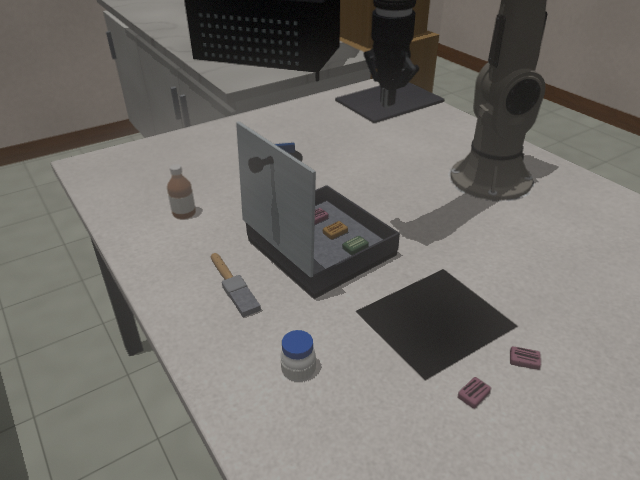

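```bash
python3 -m jog '[[0,0,0,-0.08,0],[0,0.13,-0.032,0,0],[0,0.13,0,0,0],[0,0.13,0,0,0],[0,0.13,0,0,0]]'
python3 -m jog '[[0,0.13,0,0,0],[0,0.13,0,0,0],[0,0.13,0,0,0],[0,0.13,0,0,0],[0,0.13,0,0,0]]'
python3 -m jog '[[0,0,0,0,0],[0,0,0,0,0],[0,0,0,0,0],[0,0,0,0,0],[0,0,0,0,0]]'
python3 - <<'E'
from h import *
go(.70,.075,.25,4.4)
p=vision.snapshot("scene"); cv2.imwrite("pics/s5.png",p["image"][100:400,100:500])
print("near-left lid top corner",p2w(p,[[312,190],[237,123]],.295).round(3),"bottom",p2w(p,[[313,270],[247,235]],.065).round(3), w2p(p,[.70,.075,.25]))
E
```

```text
t: 26.88
ee_pos: [0.5407, 0.0635, 0.342]
ee_rot: [0.0, 0.999, 0.038, -0.0]
contact_force: [-0.3, 0.5, 0.2]
grip_width: -0.0
grasp_force: 0.0
t: 27.3
ee_pos: [0.7027, 0.0757, 0.3414]
ee_rot: [0.0, 0.999, 0.038, -0.001]
contact_force: [0.7, -0.0, 0.1]
grip_width: -0.0002
grasp_force: 0.0
t: 27.72
ee_pos: [0.7003, 0.0764, 0.3451]
ee_rot: [0.0, 0.999, 0.039, 0.001]
contact_force: [-0.7, -0.4, 0.4]
grip_width: 0.0004
grasp_force: 0.0
t=27.7 ee=[0.7003 0.0764 0.3451] yaw=4.4 turn=0.0003 after-turn shift=(-0.0017,0.0053,0.3802) now-axes=([-0.0027  0.0052  0.3802]) tilt=-1.0000
near-left lid top corner [[ 0.673  0.187  0.295]
 [ 0.662 -0.102  0.295]] bottom [[ 0.634  0.123  0.065]
 [ 0.688 -0.052  0.065]] [[265.17944886 188.36520387]]
```

View pics/s5.png

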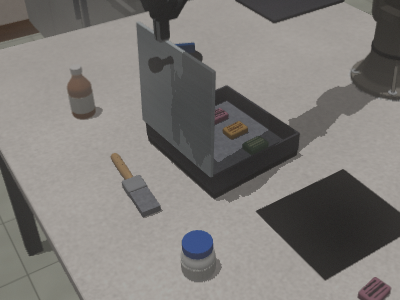

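```bash
python3 - <<'E'
from h import *
p=vision.snapshot("scene"); im=p["image"]
print(p2w(p,[[313.5,172],[238,124]],.295).round(3), p2w(p,[[314,268],[248,238]],.065).round(3),w2p(p,[arm.get_state()["ee_pos"],[.70,.075,.25]]))
cv2.imwrite("pics/s6.png",cv2.resize(im[90:290,210:360],None,fx=3,fy=3,interpolation=cv2.INTER_CUBIC))
E
```

```text
[[ 0.64   0.14   0.295]
 [ 0.662 -0.097  0.295]] [[ 0.629  0.119  0.065]
 [ 0.692 -0.041  0.065]] [[261.37710099 139.78593339]
 [265.17944886 188.36520387]]
```

View pics/s6.png

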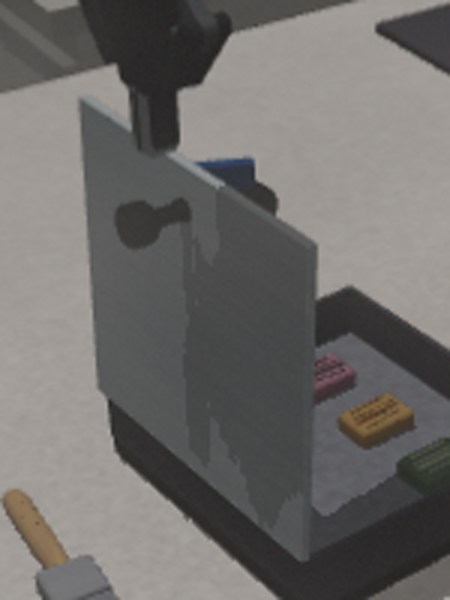

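```bash
python3 -m jog '[[0,0,0.005,0.1,0],[0,0,0,0.1,0],[0,0,0,0.1,0],[0,0,0,0.08,0],[0,0,0,0,0]]'
python3 -m jog '[[0,-0.07,0,0,0],[0,-0.07,0,0,0],[0,-0.07,0,0.003,0],[0,-0.07,0,0.006,0],[0,-0.064,0,0.008,0]]'
python3 -m jog '[[0,-0.06,0,0.018,0],[0,-0.06,0,0.022,0],[0,-0.06,0,0.027,0],[0,-0.055,0,0.033,0],[0,-0.053,0,0.037,0]]'
python3 -m jog '[[0,-0.05,0,0.04,0],[0,-0.045,0,0.045,0],[0,-0.042,0,0.05,0],[0,-0.037,0,0.053,0],[0,0,0,0,0]]'
python3 - <<'E'
from h import *
go(.498,.06,.1645,4.4)
p=vision.snapshot("scene"); cv2.imwrite("pics/s7.png",p["image"][100:400,100:500])
E
```

```text
t: 28.23
ee_pos: [0.6983, 0.074, 0.2431]
ee_rot: [0.001, 0.999, 0.039, -0.004]
contact_force: [-0.6, -0.7, -1.4]
grip_width: 0.0001
grasp_force: 0.0
t: 28.65
ee_pos: [0.6163, 0.0687, 0.2461]
ee_rot: [0.0, 0.999, 0.038, 0.003]
contact_force: [2.0, -0.9, -1.2]
grip_width: 0.0002
grasp_force: 1.0
t: 29.07
ee_pos: [0.545, 0.0631, 0.2121]
ee_rot: [0.0, 0.999, 0.038, 0.004]
contact_force: [0.7, 0.1, 0.3]
grip_width: -0.0001
grasp_force: 0.7
t: 29.48
ee_pos: [0.498, 0.0593, 0.1619]
ee_rot: [0.001, 0.999, 0.039, -0.001]
contact_force: [-0.8, -0.7, 0.1]
grip_width: -0.0001
grasp_force: 0.0
t=29.5 ee=[0.498  0.0593 0.1619] yaw=4.5 turn=0.0006 after-turn shift=(0.0003,-0.0026,-0.0105) now-axes=([ 0.0003 -0.0026 -0.0105]) tilt=-1.0000
```

View pics/s7.png

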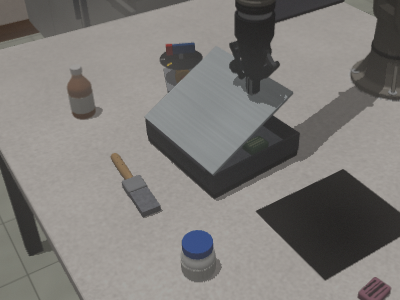

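```bash
python3 -m jog '[[0,-0.03,0,0.055,0],[0,-0.028,0,0.058,0],[0,-0.024,0,0.06,0],[0,-0.02,0,0.06,0],[0,-0.012,0,0.06,0]]'
python3 -m jog '[[0,-0.005,0,0.05,0],[0,0,0,0.02,0],[0,0,0,0.01,0],[0,0,0,0,0],[0,0,0,0,0]]'
python3 -m jog '[[0,0,0,0.01,0],[0,0,0,0.01,0],[0,0,0,0,0],[0,0,0,0,0],[0,0,0,0,0]]'
```

```text
t: 29.95
ee_pos: [0.4748, 0.058, 0.0906]
ee_rot: [-0.0, 0.999, 0.039, 0.003]
contact_force: [0.8, -0.1, 1.0]
grip_width: -0.0003
grasp_force: 0.4
t: 30.37
ee_pos: [0.472, 0.0576, 0.0734]
ee_rot: [0.001, 0.999, 0.039, 0.001]
contact_force: [-8.6, -1.1, 23.3]
grip_width: -0.0003
grasp_force: 11.6
t: 30.78
ee_pos: [0.4721, 0.0577, 0.0729]
ee_rot: [0.002, 0.999, 0.039, 0.001]
contact_force: [-20.3, -3.4, 55.9]
grip_width: 0.0001
grasp_force: 27.9
```

```bash
python3 -m jog '[[0,0,0,-0.08,0],[0,0,0,-0.15,0],[0,0,0,-0.15,0],[0,0,0,-0.14,0.066],[0,0,0,0,0.066]]'
python3 -m jog '[[1,0,0,0,0.066],[1,0,0,0,0.066],[1,0,0,0,0.066],[1,0.057,0.133,0,0],[1,0.057,0.133,0,0]]'
python3 -m jog '[[1,0.057,0.133,0,0],[1,0.057,0.133,0,0],[1,0.057,0.133,0,0],[1,0.057,0.133,0,0],[1,0.057,0.133,0,0]]'
python3 - <<'E'
from h import *
p=vision.snapshot("top"); c=valve(p); cv2.imwrite("pics/t5.png",cv2.resize(p["image"][150:370,150:530],None,fx=2,fy=2))
w=np.zeros((480,640),bool); w[265:345,435:530]=1
for k in range(3):
    ys,xs=np.nonzero(blob(p,"yel")&w); m=p2w(p,[[xs.mean(),ys.mean()]],.069)[0]; print(len(xs),m.round(4),np.degrees(np.arctan2(m[1]+.3034,m[0]-.4603)).round(1)); p=vision.snapshot("top")
print(nets.boxes_of("stone1",p)[:0]); go(.4603,-.3034,.08,-25)
E
```

```text
t: 31.2
ee_pos: [0.4776, 0.0591, 0.2034]
ee_rot: [-0.001, 0.998, -0.067, 0.009]
contact_force: [1.3, -0.2, -0.2]
grip_width: -0.0004
grasp_force: 0.0
t: 31.62
ee_pos: [0.4702, -0.0126, 0.1961]
ee_rot: [-0.001, 0.977, -0.215, 0.002]
contact_force: [1.0, -1.5, 0.5]
grip_width: 0.0609
grasp_force: 0.0
t: 32.03
ee_pos: [0.4629, -0.1977, 0.196]
ee_rot: [0.0, 0.976, -0.219, 0.002]
contact_force: [1.0, -0.0, 0.0]
grip_width: 0.0855
grasp_force: 0.0Traceback (most recent call last):
  File "<stdin>", line 2, in <module>
  File "h.py", line 43, in valve
    ys,xs=np.nonzero((blob(p,"blue")|blob(p,"red"))&w); W=p2w(p,np.c_[xs,ys],.106)
                                                          ~~~^^^^^^^^^^^^^^^^^^^^^
  File "h.py", line 12, in p2w
    K,D,R,t=cam(p); n=cv2.undistortPoints(np.array(uv,float).reshape(-1,1,2),K,D).reshape(-1,2)
                      ~~~~~~~~~~~~~~~~~~~^^^^^^^^^^^^^^^^^^^^^^^^^^^^^^^^^^^^^^^^
cv2.error: OpenCV(4.12.0) /io/opencv/modules/calib3d/src/undistort.dispatch.cpp:347: error: (-215:Assertion failed) CV_IS_MAT(_src) && CV_IS_MAT(_dst) && (_src->rows == 1 || _src->cols == 1) && (_dst->rows == 1 || _dst->cols == 1) && _src->cols + _src->rows - 1 == _dst->rows + _dst->cols - 1 && (CV_MAT_TYPE(_src->type) == CV_32FC2 || CV_MAT_TYPE(_src->type) == CV_64FC2) && (CV_MAT_TYPE(_dst->type) == CV_32FC2 || CV_MAT_TYPE(_dst->type) == CV_64FC2) in function 'cvUndistortPointsInternal'
```

```bash
python3 -m jog '[[1,0.057,0.133,0,0],[1,0.057,0.133,0,0],[1,0.057,0.13,0,0],[1,0,0,0,0],[1,0,0,0,0]]'
python3 -m jog '[[1,0,0,0,0],[1,0,0,0,0],[1,0,0,0,0],[1,0,0,0,0],[1,0,0,0,0]]'
python3 -c "
from h import *
go(.4603,-.3034,.08,-25.2)"
```

```text
t: 32.5
ee_pos: [0.4581, -0.3068, 0.195]
ee_rot: [0.001, 0.975, -0.222, 0.001]
contact_force: [-0.6, 0.3, -0.3]
grip_width: 0.0855
grasp_force: 0.0
t: 32.92
ee_pos: [0.4585, -0.3024, 0.194]
ee_rot: [-0.0, 0.976, -0.218, 0.0]
contact_force: [-0.3, -0.7, 0.8]
grip_width: 0.085
grasp_force: 0.0
t=32.9 ee=[ 0.4585 -0.3024  0.194 ] yaw=-25.2 turn=0.0003 after-turn shift=(0.0082,0.0007,0.4560) now-axes=([0.0081 0.0008 0.456 ]) tilt=-1.0000
```

```bash
python3 -m jog '[[1,0.008,0,0.1,0],[1,0,0,0.12,0],[1,0,0,0.12,0],[1,0,0,0.116,0],[1,0,0,0,0]]'
python3 -m jog '[[1,0,0,0,0],[1,0,0,0,0],[0,0,0,0,0],[0,0,0,0,0],[0,0,0,0,0]]' 40
python3 -m jog '[[0,0,0,0,0],[0,0,0,0,0],[0,0,0,0,0],[0,0,0,0,0],[0,0,0,0,0]]'
python3 -m jog '[[0,0,0,0,-0.075],[0,0,0,0,-0.075],[0,0,0,0,-0.075],[0,0,0,0,-0.075],[0,0,0,0,-0.075]]'
python3 -m jog '[[0,0,0,0,-0.075],[0,0,0,0,-0.036],[0,0,0,0,0],[0,0,0,0,0],[0,0,0,0,0]]'
python3 -c "
from h import *
go(.4603,-.3034,.08,18.5)"
```

```text
t: 33.33
ee_pos: [0.4553, -0.3012, 0.0739]
ee_rot: [-0.002, 0.976, -0.218, -0.006]
contact_force: [-0.9, 0.3, -0.8]
grip_width: 0.0858
grasp_force: 0.0
t: 33.75
ee_pos: [0.461, -0.3049, 0.0815]
ee_rot: [0.001, 0.976, -0.219, 0.002]
contact_force: [0.0, 0.7, -0.6]
grip_width: 0.0515
grasp_force: 0.0
t: 34.17
ee_pos: [0.4597, -0.305, 0.0802]
ee_rot: [0.001, 0.976, -0.218, 0.0]
contact_force: [-1.8, -0.8, 3.6]
grip_width: 0.0112
grasp_force: 39.8
t: 34.58
ee_pos: [0.4595, -0.3057, 0.0802]
ee_rot: [0.001, 0.997, 0.075, -0.0]
contact_force: [-2.0, -2.0, 2.3]
grip_width: 0.0113
grasp_force: 39.2
t: 35.0
ee_pos: [0.4596, -0.3059, 0.0801]
ee_rot: [0.001, 0.987, 0.159, -0.0]
contact_force: [-1.4, -4.7, 2.9]
grip_width: 0.0111
grasp_force: 39.5
t=35.0 ee=[ 0.4596 -0.3059  0.0801] yaw=18.3 turn=-0.0022 after-turn shift=(0.0059,-0.0086,0.0006) now-axes=([ 0.0059 -0.0086  0.0005]) tilt=-1.0000
```

Release, rise, move clear toward the robot's right, and look.

```bash
python3 -m jog '[[1,0,0,0,0],[1,0,0,0,0],[1,0,0,0,0],[1,0,0,0,0],[1,0,0,-0.05,0]]'
python3 -m jog '[[1,0,0,-0.1,0],[1,0,0,-0.12,0],[1,0,0,-0.13,0],[1,0,0,-0.13,0],[1,-0.12,0.05,0,0]]'
python3 -m jog '[[1,-0.12,0.06,0,0],[1,-0.12,0.06,0,0],[1,-0.12,0.06,0,0],[1,-0.12,0.06,0,0],[1,-0.12,0.06,0,0]]'
python3 -m jog '[[1,-0.12,0.1,0,0],[1,-0.1,0.1,0,0],[1,0,0.1,0,0],[1,0,0,0,0],[1,0,0,0,0]]'
python3 - <<'E'
from h import *
p=vision.snapshot("top"); cv2.imwrite("pics/t5.png",cv2.resize(p["image"][150:370,150:530],None,fx=2,fy=2))
w=np.zeros((480,640),bool); w[265:345,435:530]=1
for k in range(4):
    valve(p); ys,xs=np.nonzero(blob(p,"yel")&w); m=p2w(p,[[xs.mean(),ys.mean()]],.069)[0]; print(len(xs),m.round(4),np.degrees(np.arctan2(m[1]+.3034,m[0]-.4603)).round(1)); p=vision.snapshot("top")
cv2.imwrite("pics/v5.png",cv2.resize(p["image"][260:350,430:530],None,fx=6,fy=6,interpolation=cv2.INTER_CUBIC))
p=vision.snapshot("scene"); cv2.imwrite("pics/s8.png",p["image"])
E
```

```text
t: 35.42
ee_pos: [0.4582, -0.3021, 0.0897]
ee_rot: [-0.002, 0.987, 0.161, -0.002]
contact_force: [0.3, -0.0, -1.0]
grip_width: 0.0712
grasp_force: 0.0
t: 35.83
ee_pos: [0.4456, -0.32, 0.2198]
ee_rot: [0.003, 0.986, 0.167, 0.008]
contact_force: [1.5, 0.2, 0.9]
grip_width: 0.0853
grasp_force: 0.0
t: 36.25
ee_pos: [0.3161, -0.4444, 0.2121]
ee_rot: [-0.0, 0.987, 0.161, 0.0]
contact_force: [-0.8, -1.6, 1.4]
grip_width: 0.0858
grasp_force: 0.0
t: 36.67
ee_pos: [0.2887, -0.5328, 0.211]
ee_rot: [-0.001, 0.987, 0.16, 0.0]
contact_force: [0.1, 0.6, -0.4]
grip_width: 0.0848
grasp_force: 0.0
bar c [ 0.4601 -0.3028] (75.67221069335938, 15.612363815307617) 17.10213279724121 angle of red 16.2
  red-blue angle 17.5
20 [ 0.5032 -0.2886  0.069 ] 19.0
bar c [ 0.4604 -0.3036] (75.57681274414062, 15.636232376098633) 18.721345901489258 angle of red 18.3
  red-blue angle 17.7
20 [ 0.5032 -0.2886  0.069 ] 19.0
bar c [ 0.4604 -0.3036] (75.67071533203125, 15.63070297241211) 17.138965606689453 angle of red 17.7
  red-blue angle 17.4
20 [ 0.5032 -0.2886  0.069 ] 19.0
bar c [ 0.46   -0.3037] (76.40025329589844, 15.630645751953125) 17.126277923583984 angle of red 17.7
  red-blue angle 17.4
20 [ 0.5032 -0.2886  0.069 ] 19.0
```

View pics/v5.png

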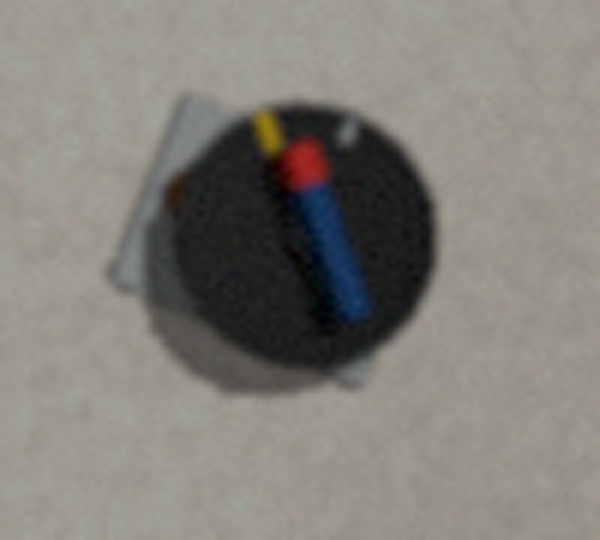

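View pics/s8.png

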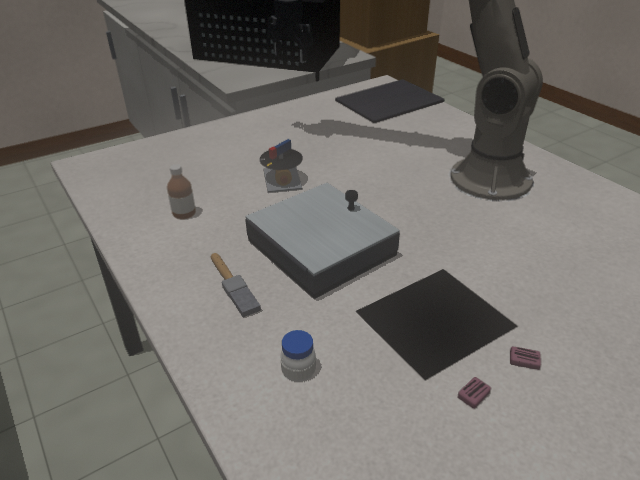

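```bash
python3 -c "
from cell import sign_off
print(sign_off())"
```

```text
the job is handed in; nothing more can be done
None
```

I shut the valve first, laid the three stones present (ochre, green and the rightmost pink) in the pan, closed the lid, then opened the valve to within about 2° of the yellow mark by camera. I left the bottle, jar and brush alone and handed the job in, but sign-off returned no verdict.

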